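# Trim the detector preamp gain to its set-point flag

## Robot

A 6-joint arm with a two-finger parallel gripper is mounted at the origin on the work surface. World frame = base frame: x ahead of the robot, y to its left, z up, the work surface at z = 0. Lengths are in m, angles in rad, forces in N, time in s.
With the tool pointing down it reaches from about 0.35 to 0.975 m from the base axis. Payload 4.9 kg.
Tool frame: the origin (TCP) lies midway between the tips of the shut fingers; the grasp point (between the pads) lies 19 mm behind it; z points along the fingers, y is the line along which they close (so a half turn about z gives the same grasp; the last joint's range is limited). The gripper opens to 85 mm and grips with 20 to 120 N. Pads are 22 mm wide; open, the fingers measure 114 mm over their backs; the gripper's body (76 mm by 85 mm) begins 54 mm behind the grasp point. The pads swing forward as they close: fully open they stand 13 mm farther back than shut.
Start: joints at [-1.355, 0.053, 1.613, -0, 1.476, -0.119], TCP at [0.205, -0.59, 0.231] pointing down, gripper open.
Joint ranges: [-3.01, 3.01], [-1.01, 2.22], [0.06, 2.58], [-1.02, 4.17], [0.09, 2.62], [-3.14, 3.14]. Speed limits (rad/s): [2.57, 2.57, 3.14, 3.14, 3.14, 3.14].

## Interface

Orientations are given as a unit quaternion [w, x, y, z].
In Python, from plant import * gives the robot as it stands.
- The arm moves only by the tool jog_arm, never from a script. Its argument "targets" is a list of rows, each a list of 3 entries, a list of its own where there are three numbers: the shift along the tool's x, y, z in units of 25 mm (1.0 is 25 mm), then the turn, a rotation vector about the tool's x, y, z in units of 8 degrees (1.0 is 8 degrees), then the opening in per cent of the stroke, from 0 (shut) to 100 (fully open). A call has 1 to 8 rows; each row is the pose to reach, as a shift and turn from the pose commanded when the call began, along the tool's axes at that moment; what a row does not reach only later rows make up. A row lasts 1/8 s, in which the tool goes at most 62.5 mm and 10.7 degrees, less where a joint would pass 70% of its speed; a pose out of reach is approached as far as the arm can. A call with a gripper value outside its range is refused whole. The fingers move at their own pace and stop on an object; the grip force is fixed at half the most. Time passes only in rows, so rows that repeat a pose let the fingers close. It gives the time, the measured TCP pose, the force, the opening and the grip force at its end, in the units of the state.
- state(): the state, without advancing time (a new reading comes with each control period).
- grab_frame(name): name is "scene" or "top"; returns (picture, depth): 400x640x3 uint8, red, green, blue; 400x640 float32, m along the optical axis (not along the pixel's ray), 0 where there is no reading.
- camera_params(name): a dict with "fovy" (degrees; the focal length in pixels is half the picture's height over the tangent of half this angle, whatever the lens; pixels are square), "cx", "cy" (the principal point, pixels), "dist" ([k1, k2, p1, p2, k3] as OpenCV has them; the pictures are not rectified), "rvec" (rotation vector, rad) and "tvec" (3), from world to camera coordinates, as OpenCV has them. Camera axes: x right, y down, z forward; pixel columns grow to the right and rows downward; lengths in m; the calibration is good to about 2 mm. A picture is of the moment at which its call begins. camera_params takes no time and is no camera call.
- job_done(): hands the job in; it is judged then, once.
The state is a dict: "time": time; "joint_pos": joint angles; "joint_vel": joint speeds; "joint_efforts": joint torques, N m; "tool_pos": TCP position; "tool_rot": TCP orientation; "contact_force": force on the tool from outside, world axes, zero at the start; "ft_torque": the same for the moment, N m; "gripper_width": opening from 0.0 (shut) to 1.0 (fully open); "grasp_force": force on a finger pad.
Only numpy, scipy, OpenCV 4.12 (cv2) and the standard library are available. Lean on these libraries where they do the work, as an engineer would, in place of code of your own. Each camera call takes 0.05 s, during which the arm holds its last target. There are 200 camera calls.

## Task

Take the green plastic tuning tool out of its stand and, with its blade fully seated in the slotted screw of the preamplifier box with the blue band, gently turn the screw clockwise until the red pointer stands at the yellow flag. Then put the tool back upright in the place in the stand it came from; never press on the box harder than about 15 N or touch it with the fingers, and leave the orange-banded box and everything else alone.

Things in the scene. Friction and masses are not known exactly. Their poses are not given: they have to be found in the camera images.
- tool_grip (a point): Centre of the square handle (16 x 16 x 52 mm, faces square to tool x and y, may be gripped across either) of the loose green plastic tuning tool, 40 g, upright in the stand, tool z up. A collar 34 mm in diameter, 26 to 30 mm below this point, rests on the stand's top; below it a 7 mm white shaft and a flat blade.
- tool_tip (a point): Centre of the end of the tuning tool's white blade, 75 mm below tool_grip; same axes. The blade is 16 mm wide along tool x, 12 mm long and 2.6 mm thick along tool y (1.8 mm over its last 3 mm).
- stand_place (a point): Centre of the mouth of the tuning tool's hole in the fixed aluminium stand (60 x 140 mm, 50 mm high, long side along its y), on its top face; axes are the stand's. Square through hole, 23 mm; when home, tool_tip is 45 mm below this point. A like hole 80 mm away along the stand's +y holds a black hex driver that stays there.
- amp_blue: Fixed preamplifier box with a BLUE band and rim, 90 x 90 x 40 mm, origin under its centre; white dial on top, slotted screw in the middle. Place (left or right) and yaw vary. The screw head is clamped to its pointer at an unknown angle: its slot's line lies somewhere from 0.4 to 2.74 rad clockwise of the pointer's direction; from then on they turn together.
- amp_blue_screw (a point): Centre of the top of the blue box's unpressed screw head (53 mm above the table), on its vertical axis. White head, 25 mm across, one straight slot right across it, 4.6 mm wide, 6 mm deep. Sprung: it sinks at most 3 mm (1 N to start, 4 N at 3 mm), then is hard. A blade pressed lightly on it and turned drops into the slot, then takes the pointer along. It turns at 0.04 N m.
- amp_blue_pointer (a point): Tip of the red pointer on the blue box's dial, 34 mm from the screw axis, 42 mm above the table. It turns the same way as the screw and stays where it is left. At the start it is 0.5 to 0.95 rad short of the flag; its end stop lies at least 0.7 rad beyond the flag.
- amp_blue_mark (a point): Point at the inner end of the yellow set-point flag on the blue box's dial, 34 mm from the screw axis; the pointer tip must come to this point. The flag lies clockwise of the pointer, seen from above.
- amp_orange: The other preamplifier box, the same but for an ORANGE band: not to be touched.
- amp_orange_pointer (a point): Tip of the red pointer of the orange box, which must stay where it is.
- hex_grip (a point): Handle centre of the black hex driver in the stand's other hole, to be left alone.
- mouse: Grey computer mouse, 100 x 58 x 30 mm, loose, near the robot: leave alone.
- reagent: White bottle with a red cap, 60 mm in diameter, 130 mm tall, loose: leave alone.
- beads: Small amber jar with a blue cap, 36 mm in diameter, 60 mm tall, loose: leave alone.
- cover: Off-white sheet cover, 90 x 90 x 12 mm, loose: leave alone.
- dish: Grey open dish, 90 x 65 x 22 mm, loose: leave alone.
- meter: Yellow hand meter, 150 x 75 x 38 mm, loose: leave alone.
Mind the look-alikes: they are no part of the job. Of the things shaped like the part that bears tool_grip, the green one is meant.

How it is judged:
By the outcome, as a careful person would: the job done as asked, in the order asked, and still so for the second after the job is handed in, with the robot touching nothing.
It also fails if it takes over 72 s, if anything falls off the work surface, if the arm or the gripper's body presses on something with over 40 N, if the wrist force passes 120 N, or if a joint passes its speed limit or range.

## Working session

There is one attempt and no reset: what is moved stays moved. The work goes in short steps, Python scripts to look and compute and a tool call to move; the robot and the scene stay as the last step left them, time stands still between calls to the robot, and variables do not carry over. Pictures are saved under pics/ and viewed, at most 11 in all, crops included, and the job is handed in when it is done.

Besides the shell and the picture viewer there is one more tool, called after "Request:" as name(argument=value, ...), one argument or row to a line, values as JSON. jog_arm: Moves the arm, as the interface text tells. Its arguments: {"type":"object","properties":{"targets":{"type":"array"}},"required":["targets"]}

```bash
ls; mkdir -p pics
cat > h.py <<'E'
from plant import *
import numpy as np, cv2
def cam(n):
    p=camera_params(n); f=200/np.tan(np.radians(p["fovy"])/2)
    K=np.array([[f,0,p["cx"]],[0,f,p["cy"]],[0,0,1]]); R=cv2.Rodrigues(np.array(p["rvec"],float))[0]
    return K,np.array(p["dist"],float),R,np.array(p["tvec"],float).reshape(3)
def ray(n,uv):
    K,d,R,t=cam(n); q=cv2.undistortPoints(np.array(uv,float).reshape(-1,1,2),K,d).reshape(-1,2)
    return -R.T@t, np.c_[q,np.ones(len(q))]@R
def onz(n,uv,z):
    c,v=ray(n,uv); return c+v*((z-c[2])/v[:,2])[:,None]
def proj(n,P):
    K,d,R,t=cam(n); return cv2.projectPoints(np.array(P,float).reshape(-1,1,3),cv2.Rodrigues(R)[0],t,K,d)[0].reshape(-1,2)
E
python3 - <<'E'
from h import *
for n in("scene","top"):
    im,d=grab_frame(n); np.savez(f"pics/{n}0.npz",im=im,d=d); cv2.imwrite(f"pics/{n}0.png",im[:,:,::-1]); c,_=ray(n,[[320,200]]); print(n,c,camera_params(n))
s=state();print(s)
E
```

```text
pics
scene [ 0.97426126 -0.72951417  0.64213942] {'fovy': 54.72867517685472, 'cx': 321.68593458438625, 'cy': 203.89564825076286, 'dist': array([0.00833792, 0.        , 0.        , 0.        , 0.        ]), 'rvec': array([ 2.09155855,  0.57302086, -0.31462616]), 'tvec': array([-0.46142054, -0.07929728,  1.29403322])}
top [0.45030496 0.0051508  1.1678307 ] {'fovy': 54.83221614768993, 'cx': 314.7964354276235, 'cy': 196.1577217836764, 'dist': array([-0.07351683,  0.        ,  0.        ,  0.        ,  0.        ]), 'rvec': array([ 2.20126814, -2.14976979,  0.035677  ]), 'tvec': array([0.02734741, 0.5221973 , 1.13718588])}
{'time': 0.1, 'joint_pos': array([-1.35502481e+00,  5.33353123e-02,  1.61418717e+00, -2.36939622e-05,
        1.47598602e+00, -1.19034738e-01]), 'joint_vel': array([ 0.00019659, -0.00095527, -0.00274981, -0.00074231,  0.0008478 ,
        0.00049846]), 'joint_efforts': array([ 2.89571399e-04, -3.94904923e+01, -3.71362996e+01, -3.42465205e-05,
        3.91855458e-03,  1.12538109e-05]), 'tool_pos': array([ 0.20521626, -0.58974095,  0.23014017]), 'tool_rot': array([-9.56236058e-04,  9.86020147e-01,  1.66623383e-01, -5.80942025e-05]), 'contact_force': array([-0.56829361, -0.56194116, -0.48197044]), 'ft_torque': array([ 0.00771941, -0.024507  , -0.03603392]), 'grasp_force': 0.0, 'gripper_width': 0.999198473339907}
```

View pics/scene0.png

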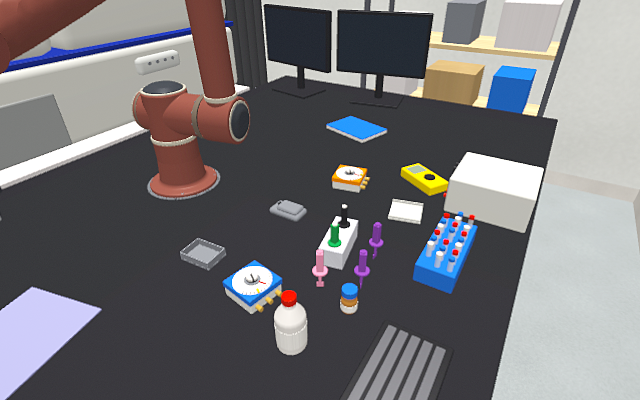

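View pics/top0.png

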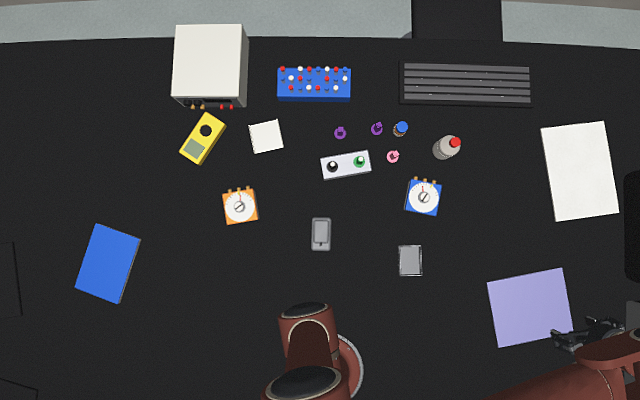

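Run:
```python
from h import *
a=np.load("pics/top0.npz")["im"]; b=np.load("pics/scene0.npz")["im"]
def c(im,x,y,w,h,s): return cv2.resize(im[y:y+h,x:x+w],(int(w*s),int(h*s)),interpolation=cv2.INTER_CUBIC)
r1=np.hstack([c(a,400,172,48,48,6.25),c(b,218,255,75,60,5)])
r2=np.hstack([c(a,315,140,62,48,5),c(b,300,195,73,60,5)])
w=min(r1.shape[1],r2.shape[1])
cv2.imwrite("pics/crop1.png",np.vstack([r1[:,:w],r2[:,:w]])[:,:,::-1])
hsv=cv2.cvtColor(a,cv2.COLOR_RGB2HSV); hs=cv2.cvtColor(b,cv2.COLOR_RGB2HSV)
# stand white top face
m=((hsv[...,1]<40)&(hsv[...,2]>150)).astype(np.uint8); mm=np.zeros_like(m); mm[145:185,315:377]=m[145:185,315:377]
r=cv2.minAreaRect(cv2.findNonZero(mm)); P=onz("top",cv2.boxPoints(r),.05); print("stand",r,P.round(4).tolist(),P.mean(0)); print(np.linalg.norm(P-np.roll(P,1,0),axis=1))
# green
def blob(h,lo,hi,x0,x1,y0,y1):
    m=cv2.inRange(h,lo,hi); z=np.zeros_like(m); z[y0:y1,x0:x1]=m[y0:y1,x0:x1]; return z
for n,h,box in(("top",hsv,(340,380,145,180)),("scene",hs,(310,350,210,260))):
    z=blob(h,(50,80,40),(85,255,255),*box); ys,xs=np.nonzero(z); print(n,"green",len(xs),xs.min(),xs.max(),ys.min(),ys.max(),xs.mean(),ys.mean())
# blue box, dial
z=blob(hsv,(100,120,80),(125,255,255),400,445,172,220); r=cv2.minAreaRect(cv2.findNonZero(z)); P=onz("top",cv2.boxPoints(r),.04); print("blue",r,P.round(4).tolist(),P.mean(0)); print(np.linalg.norm(P-np.roll(P,1,0),axis=1))
for n,h,box,zz in(("top",hsv,(405,442,178,218),.041),("scene",hs,(228,280,262,305),.041)):
    z=blob(h,(0,0,170),(180,45,255),*box); cs,_=cv2.findContours(z,0,2); k=max(cs,key=cv2.contourArea)
    P=onz(n,k.reshape(-1,2),zz); e=cv2.minEnclosingCircle(P[:,:2].astype(np.float32)); print(n,"dial",e, cv2.fitEllipse(P[:,:2].astype(np.float32)))
    rr=blob(h,(0,120,90),(8,255,255),*box)|blob(h,(172,120,90),(180,255,255),*box); 
    if rr.any(): Q=onz(n,cv2.findNonZero(rr).reshape(-1,2),.042); print("red",Q[:,:2].round(4).tolist())
```

```text
Traceback (most recent call last):
ValueError: all the input array dimensions except for the concatenation axis must match exactly, but along dimension 0, the array at index 0 has size 240 and the array at index 1 has size 300
```

```bash
cat > m.py <<'E'
from h import *
a=np.load("pics/top0.npz")["im"]; b=np.load("pics/scene0.npz")["im"]
def c(im,x,y,w,h,W,H): return cv2.resize(im[y:y+h,x:x+w],(W,H),interpolation=cv2.INTER_CUBIC)
r1=np.hstack([c(a,400,172,48,48,300,300),c(b,218,255,75,60,375,300)])
r2=np.hstack([c(a,315,140,60,60,300,300),c(b,300,195,75,60,375,300)])
cv2.imwrite("pics/crop1.png",np.vstack([r1,r2])[:,:,::-1])
hsv=cv2.cvtColor(a,cv2.COLOR_RGB2HSV); hs=cv2.cvtColor(b,cv2.COLOR_RGB2HSV)
def blob(h,lo,hi,x0,x1,y0,y1):
    m=cv2.inRange(h,lo,hi); z=np.zeros_like(m); z[y0:y1,x0:x1]=m[y0:y1,x0:x1]; return z
if __name__=="__main__":
    mm=blob(hsv,(0,0,150),(180,40,255),315,377,145,185)
    r=cv2.minAreaRect(cv2.findNonZero(mm)); P=onz("top",cv2.boxPoints(r),.05); print("stand",r,P.round(4).tolist(),P.mean(0)); print(np.linalg.norm(P-np.roll(P,1,0),axis=1))
    for n,h,box in(("top",hsv,(340,380,145,180)),("scene",hs,(310,350,210,260))):
        z=blob(h,(50,80,40),(85,255,255),*box); ys,xs=np.nonzero(z); print(n,"green",len(xs),xs.min(),xs.max(),ys.min(),ys.max(),xs.mean(),ys.mean())
    z=blob(hsv,(100,120,80),(125,255,255),400,445,172,220); r=cv2.minAreaRect(cv2.findNonZero(z)); P=onz("top",cv2.boxPoints(r),.04); print("blue",r,P.round(4).tolist(),P.mean(0)); print(np.linalg.norm(P-np.roll(P,1,0),axis=1))
    for n,h,box,zz in(("top",hsv,(405,442,178,218),.041),("scene",hs,(228,280,262,305),.041)):
        z=blob(h,(0,0,170),(180,45,255),*box); cs,_=cv2.findContours(z,0,2); k=max(cs,key=cv2.contourArea)
        P=onz(n,k.reshape(-1,2),zz); print(n,"dial",cv2.minEnclosingCircle(P[:,:2].astype(np.float32)), cv2.fitEllipse(P[:,:2].astype(np.float32)))
        rr=blob(h,(0,120,90),(8,255,255),*box)|blob(h,(172,120,90),(180,255,255),*box)
        if rr.any(): print("red",onz(n,cv2.findNonZero(rr).reshape(-1,2),.042)[:,:2].round(4).tolist())
E
python3 m.py
```

```text
stand ((345.3269348144531, 164.03091430664062), (21.20035171508789, 48.2369499206543), 79.87532806396484) [[0.632, 0.0271, 0.05], [0.6599, -0.1112, 0.05], [0.5987, -0.1229, 0.05], [0.5708, 0.0147, 0.05]] [ 0.61535116 -0.04807981  0.05      ]
[0.06234626 0.14104905 0.06232307 0.1404537 ]
top green 79 354 364 156 166 358.5189873417722 161.84810126582278
scene green 207 328 340 223 246 334.32367149758454 236.05314009661836
blue ((423.11541748046875, 196.92306518554688), (32.75138854980469, 32.35915756225586), 11.309932708740234) [[0.4867, -0.222, 0.04], [0.5802, -0.2397, 0.04], [0.5634, -0.3344, 0.04], [0.47, -0.3162, 0.04]] [ 0.52506698 -0.27808335  0.04      ]
[0.09569068 0.09515561 0.09620541 0.09517489]
top dial ((0.5251283645629883, -0.27911126613616943), 0.043978601694107056) ((0.5238087177276611, -0.2779148519039154), (0.08193804323673248, 0.0849255844950676), 131.5595245361328)
red [[0.5567, -0.274], [0.5538, -0.274], [0.5479, -0.274], [0.545, -0.2741]]
scene dial ((0.5260576009750366, -0.27984029054641724), 0.044418949633836746) ((0.5251849293708801, -0.2793889343738556), (0.08348413556814194, 0.08699094504117966), 155.54855346679688)
red [[0.5433, -0.2764], [0.5471, -0.2777], [0.549, -0.2766], [0.5508, -0.2755], [0.5546, -0.2767], [0.5564, -0.2757], [0.5583, -0.2746]]
```

View pics/crop1.png

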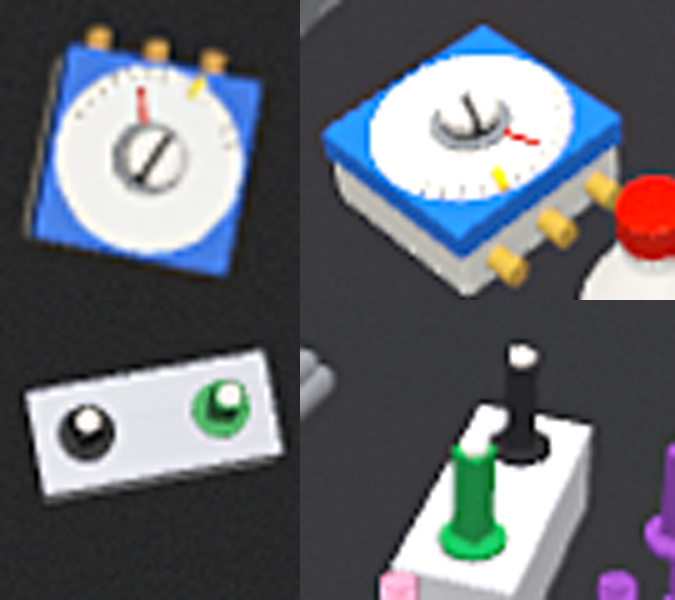

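Scene shows: the green tool in the stand at scene (334,236)/top (360,161); the others of its shape are pink, top (393,157), purple (340,132) and (377,128), and the black hex driver (332,166). The green one is meant. The blue box is at top (423,197), to the robot's right. Its pointer is near +x, with the flag and the slot each about 40° clockwise of it.

Run:
```python
from m import *
ct=np.array([.6153,-.0481]); y=np.array([-.198,.980]); sp=ct-.04*y; print("place",sp)
for z in(.054,.08,.106): print(z,[proj(n,[*sp,z]).round(1).tolist() for n in("top","scene")])
for n,h,box in(("top",hsv,(340,380,145,180)),("scene",hs,(310,350,210,260))):
    g=blob(h,(50,80,40),(85,255,255),*box)
    if n=="top": g|=blob(hsv,(0,0,245),(180,20,255),356,368,152,164)
    for r in range(box[2],box[3]):
        x=np.nonzero(g[r])[0]
        if len(x): print(n,r,x.min(),x.max(),end="; ")
    print()
# two-view screw: bright head? and flag/red/slot
C=np.array([.5251,-.279])
for n,h,box in(("top",hsv,(405,442,178,218)),("scene",hs,(228,282,262,308))):
    f=blob(h,(22,90,120),(34,255,255),*box); Q=onz(n,cv2.findNonZero(f).reshape(-1,2),.042)[:,:2]-C
    rr=blob(h,(0,80,90),(8,255,255),*box)|blob(h,(172,80,90),(180,255,255),*box); R=onz(n,cv2.findNonZero(rr).reshape(-1,2),.042)[:,:2]-C
    for t,q in(("flag",Q),("red",R)): 
        rad=np.hypot(*q.T); q=q[rad<.048]; print(n,t,np.c_[np.hypot(*q.T)*1e3,np.degrees(np.arctan2(q[:,1],q[:,0]))].round(0).tolist())
    d=h[...,2]<110; P=proj(n,[*C,.053])[0]; print(n,"screw px",P)
    ys,xs=np.nonzero(d); k=np.hypot(xs-P[0],ys-P[1])<8; S=onz(n,np.c_[xs,ys][k],.053)[:,:2]-C; S=S[np.hypot(*S.T)<.013]
    w,v=np.linalg.eigh(np.cov(S.T)); print("slot",len(S),S.mean(0),np.degrees(np.arctan2(v[1,1],v[0,1])),w)
```

```text
place [ 0.62322 -0.0873 ]
0.054 [[[358.9, 161.4]], [[333.8, 241.2]]]
0.08 [[[359.7, 160.0]], [[333.9, 232.6]]]
0.106 [[[360.6, 158.6]], [[334.1, 223.8]]]
top 152 358 362; top 153 356 367; top 154 367 367; top 155 367 367; top 156 358 359; top 157 356 363; top 158 355 362; top 159 354 364; top 160 354 364; top 161 354 364; top 162 354 364; top 163 354 364; top 164 354 363; top 165 355 362; top 166 356 361; 
scene 223 331 331; scene 224 330 339; scene 225 330 339; scene 226 330 339; scene 227 331 338; scene 228 331 338; scene 229 331 338; scene 230 331 338; scene 231 331 338; scene 232 331 338; scene 233 331 338; scene 234 331 338; scene 235 331 338; scene 236 331 338; scene 237 331 338; scene 238 331 338; scene 239 330 338; scene 240 329 340; scene 241 328 340; scene 242 328 340; scene 243 328 340; scene 244 329 340; scene 245 329 339; scene 246 331 337; 
top flag [[41.0, -31.0], [43.0, -35.0], [37.0, -30.0], [39.0, -34.0], [35.0, -32.0]]
top red [[32.0, 9.0], [29.0, 10.0], [26.0, 11.0], [23.0, 12.0], [21.0, 14.0], [20.0, 6.0], [17.0, 7.0]]
top screw px [424.59637377 196.60522853]
slot 7 [-0.00118105  0.00172154] 147.58565577992965 [4.18242525e-07 5.64190960e-05]
scene flag [[32.0, -30.0], [34.0, -35.0], [35.0, -32.0], [36.0, -29.0], [37.0, -33.0], [38.0, -30.0], [40.0, -35.0], [41.0, -32.0], [42.0, -29.0], [44.0, -33.0], [45.0, -31.0]]
scene red [[17.0, 17.0], [18.0, 8.0], [22.0, 3.0], [24.0, 6.0], [26.0, 8.0], [30.0, 4.0], [31.0, 6.0], [33.0, 8.0]]
scene screw px [251.13755222 275.01501657]
slot 2 [ 0.0026184  -0.00196585] 147.50902625803545 [-8.47032947e-22  2.37354528e-05]
```

```bash
cat >> h.py <<'E'
from scipy.spatial.transform import Rotation as Ro
def to(x,y,z,yaw):
    "row values from the present pose to a tool-down TCP pose, yaw of tool x in rad"
    s=state(); q=s["tool_rot"]; R=Ro.from_quat([q[1],q[2],q[3],q[0]])
    T=Ro.from_euler("z",yaw)*Ro.from_euler("x",np.pi)
    print("t",s["time"],"shift",(R.inv().apply(np.array([x,y,z])-s["tool_pos"])/.025).round(2).tolist(),"turn",(np.degrees((R.inv()*T).as_rotvec())/8).round(2).tolist(),"q",s["joint_pos"].round(2))
E
python3 -c "
from h import *
to(.6232,-.0873,.2,1.77)"
```

```text
t 0.1 shift [22.39, -13.49, 1.24] turn [-0.01, -0.01, -10.28] q [-1.36  0.05  1.61 -0.    1.48 -0.12]
```

Request:
jog_arm(
  targets=[
    [[22.4, -13.5, 1.2], [0, 0, -10.3], 100],
    [[22.4, -13.5, 1.2], [0, 0, -10.3], 100],
    [[22.4, -13.5, 1.2], [0, 0, -10.3], 100],
    [[22.4, -13.5, 1.2], [0, 0, -10.3], 100],
    [[22.4, -13.5, 1.2], [0, 0, -10.3], 60],
    [[22.4, -13.5, 1.2], [0, 0, -10.3], 60],
    [[22.4, -13.5, 1.2], [0, 0, -10.3], 60],
    [[22.4, -13.5, 1.2], [0, 0, -10.3], 60],
  ],
)

```text
time: 1.1
tool_pos: [0.5255, -0.2043, 0.2079]
tool_rot: [-0.0, 0.63, 0.776, -0.0]
contact_force: [0.7, -0.9, 0.2]
gripper_width: 0.597
grasp_force: 0.0
```

```bash
python3 -c "
from h import *
to(.6232,-.0873,.2,1.77)"
```

```text
t 1.1 shift [3.78, 4.79, 0.32] turn [-0.0, -0.0, 0.05] q [-0.5  -0.08  1.78 -0.    1.44 -0.71]
```

Request:
jog_arm(
  targets=[
    [[3.5, 4.5, 0.3], [0, 0, 0], 60],
    [[3.5, 4.5, 0.3], [0, 0, 0], 60],
    [[3.5, 4.5, 0.3], [0, 0, 0], 60],
    [[3.5, 4.5, 0.3], [0, 0, 0], 60],
    [[3.5, 4.5, 0.3], [0, 0, 0], 60],
  ],
)

```text
time: 1.72
tool_pos: [0.6165, -0.0991, 0.2007]
tool_rot: [-0.0, 0.633, 0.774, -0.0]
contact_force: [-0.7, -0.6, -1.0]
gripper_width: 0.595
grasp_force: 0.0
```

```bash
python3 -c "
from h import *
to(.6232,-.0873,.2,1.77);to(.6232,-.0873,.064,1.77)
im,d=grab_frame('scene'); a,_=grab_frame('top')
r=np.hstack([cv2.resize(im[160:260,270:390],(480,400)),cv2.resize(a[130:190,320:368],(320,400))])
cv2.imwrite('pics/pre.png',r[:,:,::-1])"
```

```text
t 1.725 shift [0.41, 0.36, 0.03] turn [-0.01, 0.0, 0.01] q [-0.28  0.07  1.64 -0.    1.43 -0.48]
t 1.725 shift [0.41, 0.36, 5.47] turn [-0.01, 0.0, 0.01] q [-0.28  0.07  1.64 -0.    1.43 -0.48]
```

View pics/pre.png

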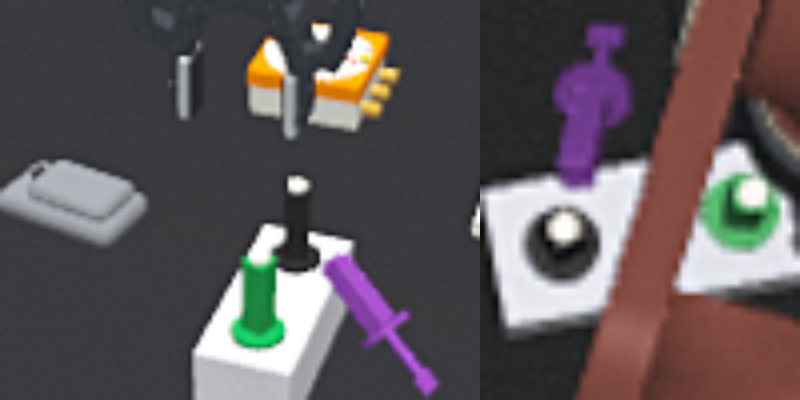

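A purple look-alike has tilted against the stand; at a TCP height of 0.2 m I can't have touched it. I'll check the whole scene before going down.

```bash
python3 -c "
from h import *
im,d=grab_frame('scene'); a,_=grab_frame('top')
r=np.hstack([cv2.resize(im[180:330,170:410],(480,300)),cv2.resize(a[110:220,320:470],(320,235))[:0] if 0 else cv2.copyMakeBorder(cv2.resize(a[110:220,320:470],(320,235)),0,65,0,0,0)])
cv2.imwrite('pics/chk.png',r[:,:,::-1])"
```

```text
(no output)
```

View pics/chk.png

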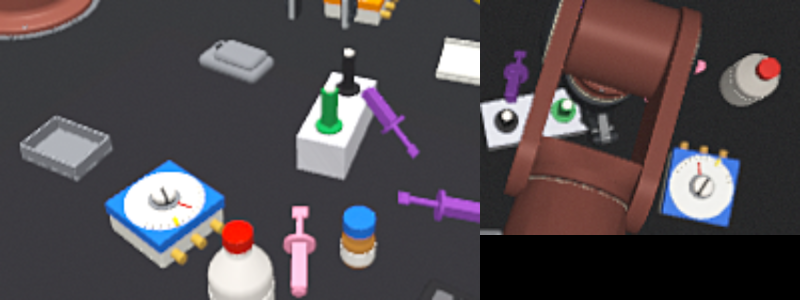

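All three look-alikes have toppled on their own: pink at chk (299,250), purple at (455,208) and (385,115). The leaning one lies about 75 mm from the green handle, clear of my fingers. Going down.

Request:
jog_arm(
  targets=[
    [[0.4, 0.35, 0.5], [0, 0, 0], 60],
    [[0.4, 0.35, 2], [0, 0, 0], 60],
    [[0.4, 0.35, 3.5], [0, 0, 0], 60],
    [[0.4, 0.35, 4.5], [0, 0, 0], 60],
    [[0.4, 0.35, 5.2], [0, 0, 0], 60],
    [[0.4, 0.35, 5.4], [0, 0, 0], 60],
    [[0.4, 0.35, 5.4], [0, 0, 0], 60],
    [[0.4, 0.35, 5.4], [0, 0, 0], 60],
  ],
)

```text
time: 2.92
tool_pos: [0.6249, -0.0866, 0.0674]
tool_rot: [0.001, 0.632, 0.775, 0.001]
contact_force: [-0.1, 1.0, 0.6]
gripper_width: 0.604
grasp_force: 0.0
```

```bash
python3 -c "
from h import *
to(.6232,-.0873,.063,1.77)"
```

```text
t 2.925 shift [-0.01, -0.07, 0.18] turn [0.02, 0.01, 0.02] q [-0.26  0.21  1.72  0.    1.2  -0.46]
```

Request:
jog_arm(
  targets=[
    [[0, -0.06, 0.15], [0, 0, 0], 60],
    [[0, -0.06, 0.15], [0, 0, 0], 30],
    [[0, -0.06, 0.15], [0, 0, 0], 0],
    [[0, -0.06, 0.15], [0, 0, 0], 0],
    [[0, -0.06, 0.15], [0, 0, 0], 0],
    [[0, -0.06, 0.15], [0, 0, 0], 0],
    [[0, -0.06, 0.15], [0, 0, 0], 0],
    [[0, -0.06, 0.15], [0, 0, 0], 0],
  ],
)

```text
time: 3.92
tool_pos: [0.6226, -0.0867, 0.0624]
tool_rot: [0.0, 0.632, 0.775, 0.0]
contact_force: [-0.2, -0.9, 3.3]
gripper_width: 0.209
grasp_force: 58.6
```

Request:
jog_arm(
  targets=[
    [[0, 0, -0.2], [0, 0, 0], 0],
    [[0, 0, -0.7], [0, 0, 0], 0],
    [[0, 0, -1.4], [0, 0, 0], 0],
    [[0, 0, -2.1], [0, 0, 0], 0],
    [[0, 0, -2.9], [0, 0, 0], 0],
    [[0, 0, -3.6], [0, 0, 0], 0],
    [[0, 0, -4], [0, 0, 0], 0],
    [[0, 0, -4], [0, 0, 0], 0],
  ],
)

```text
time: 4.92
tool_pos: [0.6229, -0.0868, 0.1633]
tool_rot: [0.001, 0.632, 0.775, 0.0]
contact_force: [-0.4, -0.0, 0.1]
gripper_width: 0.21
grasp_force: 58.5
```

```bash
python3 -c "
from h import *
s=state(); print(s['gripper_width'],s['contact_force'],s['tool_pos'],s['tool_rot'])
im,d=grab_frame('scene'); np.savez('pics/lift.npz',im=im,d=d)
p=proj('scene',np.array([s['tool_pos']-[0,0,k] for k in(-.019,0.007,.056)])); print(p)
u,v=p[1].astype(int); cv2.imwrite('pics/lift.png',cv2.resize(im[v-40:v+40,u-40:u+40],(560,560),interpolation=cv2.INTER_CUBIC)[:,:,::-1]); print(u,v)"
```

```text
0.2099055040570206 [-0.37743214 -0.04049603  0.05287501] [ 0.62294966 -0.08678735  0.16333762] [8.44613919e-04 6.32140964e-01 7.74852842e-01 4.01921957e-04]
[[334.535086   196.06521218]
 [334.37185904 205.75296045]
 [334.07855627 223.18081101]]
334 205
```

View pics/lift.png

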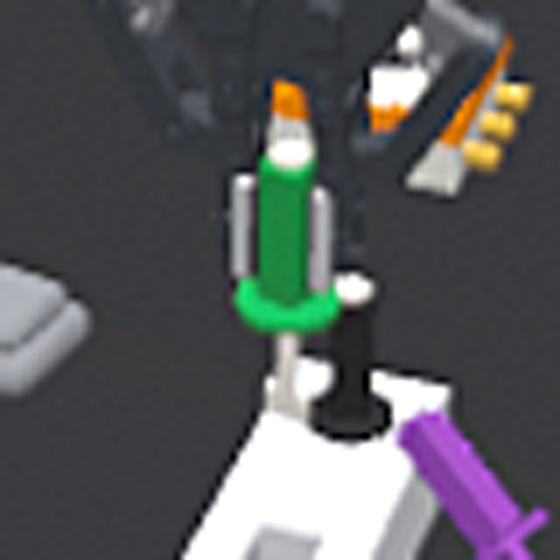

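Request:
jog_arm(
  targets=[
    [[-0.6, -0.7, 0], [0, 0, 0], 0],
    [[-1.6, -1.8, 0], [0, 0, 0], 0],
    [[-2.4, -2.8, 0], [0, 0, 0], 0],
    [[-2.8, -3.2, 0], [0, 0, 0], 0],
    [[-2.8, -3.2, 0], [0, 0, 0], 0],
    [[-2.8, -3.2, 0], [0, 0, 0], 0],
  ],
)

```text
time: 5.72
tool_pos: [0.5584, -0.1709, 0.162]
tool_rot: [-0.0, 0.632, 0.775, 0.0]
contact_force: [0.6, 0.2, -0.8]
gripper_width: 0.207
grasp_force: 58.6
```

```bash
cat > tip.py <<'E'
from h import *
import sys
def tip(n,v=True):
    im,d=grab_frame(n); s=state(); im2=im.astype(float)
    p=proj(n,np.array([s['tool_pos']-[0,0,k] for k in(0.012,.030,.056)])); print(n,p.round(1).tolist())
    return im,p
if __name__=="__main__":
    im,p=tip("scene"); u,v=p[1].astype(int)
    print(im[int(p[0][1])-2:int(p[2][1])+5,u-7:u+8].min(2))
    im,p=tip("top"); u,v=p[2].astype(int); print(im[v-8:v+9,u-8:u+9].min(2))
    print(state()['tool_pos'])
E
python3 tip.py
```

```text
scene [[290.1, 218.1], [290.5, 224.7], [291.0, 234.0]]
[[ 94  54  29  26  30  28  30  26  21  26 160 164 139 127  95]
 [ 45  20  24  28  27  25  29  27  27  20 122 124 119  77  14]
 [ 29  19  25  21  30  30  30  29  27  21  19  20  41  22   6]
 [ 29  25  24  27  28  29  30  29  27  27  25  20  22  16  14]
 [ 32  26  24  23  20  22  25  28  24  25  25  23  19  25  24]
 [ 51  31  23  27  22  26  25  25  18  26  25  26  25  38  50]
 [ 53  47  34  23  20  23  19  13  11  16  20  29  38  54  51]
 [ 53  56  54  49  47  33 104 114 115  73  47  51  54  54  53]
 [ 55  55  51  48  54  45 121 182 189 129  60  43  49  53  56]
 [ 55  56  54  54  51  40 107 196 203 139  63  50  55  56  57]
 [ 57  57  57  55  53  46 107 194 200 153  74  50  56  58  58]
 [ 58  54  56  56  55  45 104 192 200 163  78  50  55  57  56]
 [ 55  58  57  56  53  40  75 188 198 163  79  49  56  57  58]
 [ 57  56  55  56  47 106 126 186 195 163  78  46  55  57  58]
 [ 56  58  57  53  41 178 217 193 191 180  83  39  51  56  56]
 [ 56  57  55  52  40 158 209 189 189 224 189  88  47  55  55]
 [ 56  57  58  53  43 120 181 183 184
[... 1003 characters left out ...]
6  69  72 132  87  46]
 [ 63  64  65  65  64  64  64  64  69  47  22  17  58  71  73 118  71]
 [ 64  65  65  63  63  63  67  64  74  32  22  27  33  65  74  77 121]
 [ 67  65  66  63  64  66  67  64  79  38  24  27  25  29  61  73  80]
 [ 68  65  65  65  65  64  64  66  77  66  40  31  27  19  32  63  68]
 [ 66  65  65  64  65  61  67  60  57  84  63  28  32  28  24  30  48]
 [ 65  66  64  64  63  66  68  42  29  42  49  30  26  31  33  26  26]
 [ 66  63  65  62  65  66  65  30  32  37  37  31  29  35  27  32  31]
 [ 64  65  63  64  66  67  49  39  33  35  37  35  41  38  25  39  35]
 [ 66  63  61  65  67  64  36  28  38  34  38  38  43  38  31  46  54]]
[ 0.5585491  -0.17064753  0.16211155]
```

Blade seen in scene (288–294, 230–236): 6.3 px wide with its right end lower, so tool x lies along the finger-closing line. Next I hover over the screw with the blade turned to the slot's line, then compare tip and screw in one view.

```bash
python3 -c "
from h import *
to(.5248,-.279,.17,1.005)"
```

```text
t 5.825 shift [-3.97, -2.2, -0.32] turn [0.0, -0.0, 5.51] q [-0.42  0.01  1.78  0.    1.36 -0.63]
```

Request:
jog_arm(
  targets=[
    [[-1, -0.6, -0.3], [0, 0, 1], 0],
    [[-2, -1.2, -0.3], [0, 0, 2.2], 0],
    [[-3, -1.7, -0.3], [0, 0, 3.4], 0],
    [[-3.7, -2.1, -0.3], [0, 0, 4.6], 0],
    [[-3.95, -2.2, -0.3], [0, 0, 5.5], 0],
    [[-3.95, -2.2, -0.3], [0, 0, 5.5], 0],
    [[-3.95, -2.2, -0.3], [0, 0, 5.5], 0],
  ],
)

```text
time: 6.7
tool_pos: [0.5244, -0.2784, 0.1695]
tool_rot: [-0.0, 0.876, 0.483, 0.0]
contact_force: [-0.0, 0.3, -0.4]
gripper_width: 0.209
grasp_force: 58.6
```

```bash
cat > box.py <<'E'
from h import *
def dial(n,im):
    uv=proj(n,[.525,-.279,.041])[0]; x0,y0=(uv-34).astype(int); k=8
    c=cv2.resize(im[y0:y0+68,x0:x0+68],None,fx=k,fy=k,interpolation=cv2.INTER_CUBIC).astype(int)
    m=((c[...,0]>140)&(c[...,2]-c[...,0]<70)).astype(np.uint8); m=cv2.morphologyEx(m,cv2.MORPH_CLOSE,np.ones((25,25),np.uint8))
    cs,_=cv2.findContours(m,0,cv2.CHAIN_APPROX_NONE); q=max(cs,key=cv2.contourArea).reshape(-1,2)
    q=(q+.5)/k-.5+[x0,y0]; P=onz(n,q,.041)[:,:2]
    for _ in range(6):  # circle fit, outliers out
        s=np.linalg.lstsq(np.c_[2*P,np.ones(len(P))],(P**2).sum(1),rcond=None)[0]; r=np.sqrt(s[2]+s[:2]@s[:2]); e=np.abs(np.hypot(*(P-s[:2]).T)-r)
        P=P[e<max(.001,2*np.median(e))]
    return s[:2],r,len(P)/len(q)
if __name__=="__main__":
    for n in("top","scene"):
        im,_=grab_frame(n); print(n,"now",dial(n,im)); print("first",dial(n,np.load(f"pics/{n}0.npz")["im"]))
        s=state(); np.savez(f"pics/{n}1.npz",im=im)
    print(s['tool_pos'],s['tool_rot'])
    p=proj("scene",np.array([s['tool_pos']-[0,0,k] for k in(0.012,.030,.0574)])); print(p.round(2).tolist()); u,v=p[1].astype(int)
    print(u-8,int(p[0][1])-2); print(im[int(p[0][1])-2:int(p[2][1])+6,u-8:u+9].min(2))
E
python3 box.py
```

```text
top now (array([ 0.52471655, -0.27902769]), np.float64(0.04423510293213555), 0.43373493975903615)
first (array([ 0.52496225, -0.27848104]), np.float64(0.043901753358064406), 0.5006134969325153)
scene now (array([ 0.52609867, -0.27973395]), np.float64(0.043984631471555236), 0.9131483715319663)
first (array([ 0.52609832, -0.2797305 ]), np.float64(0.043990616875626415), 0.9144578313253012)
[ 0.5243449  -0.27841973  0.16962294] [-6.03208005e-05  8.75872826e-01  4.82542006e-01  3.56520769e-05]
[[245.66, 236.72], [246.64, 243.65], [248.09, 253.87]]
238 234
[[ 56  34  18  58 148 171 111  51  44  49  50  46  33  46 129 101  59]
 [ 42  26  20  38 157 168 117  45  34  32  85  84 134 137 123  67  52]
 [ 28  28  26  15 136 162 151 117 113 139 122 118 128 112  65  25  42]
 [ 32  29  30  24  61 141 158 133 132 130  84  80  28  18  19  20  47]
 [ 31  26  29  29  16  68  97  76  78  30  20  21  25  26  30  25  58]
 [ 30  31  25  24  26  25  22  20  19  27  25  25  31  23  26  42  58]
 [ 45  28  28  29  33  25  24  25  28  24  31  26  24  21  42  59  54]
 [ 57  44  27  22  28  27  24  21  15  17  18 
[... 532 characters left out ...]
 57  57  57  57  53  29 198 199 194 127  61  55  58  57  59]
 [ 58  58  58  57  57  56  54  39 179 197 195 118  54  52  59  57  58]
 [ 58  57  58  58  60  58  54  46 122 234 236 121  48  55  57  56  58]
 [ 58  57  58  58  56  59  56  50  55 229 236 116  43  54  58  59  59]
 [ 59  57  60  57  56  57  59  54  36 166 198  94  45  55  58  57  58]
 [ 57  58  57  60  58  58  58  54  41 130 191  93  47  56  58  59  58]
 [ 57  57  56  57  58  57  57  55  45 134 210 103  46  56  58  57  58]
 [ 57  59  58  57  57  58  58  56  48  95 220 109  47  55  57  59  57]
 [ 59  57  58  59  58  56  57  57  54  43 162  83  53  56  58  59  57]
 [ 58  59  56  58  57  58  57  59  55  53  49  51  57  57  57  56  56]]
```

Request:
jog_arm(
  targets=[
    [[0, 0, 0.4], [0, 0, 0], 0],
    [[0, 0, 1], [0, 0, 0], 0],
    [[0, 0, 1.6], [0, 0, 0], 0],
    [[0, 0, 2.1], [0, 0, 0], 0],
    [[0, 0, 2.2], [0, 0, 0], 0],
    [[0, 0, 2.2], [0, 0, 0], 0],
    [[0, 0, 2.2], [0, 0, 0], 0],
  ],
)

```text
time: 7.68
tool_pos: [0.5245, -0.2794, 0.1154]
tool_rot: [0.001, 0.876, 0.482, 0.0]
contact_force: [-0.4, -0.6, 0.3]
gripper_width: 0.207
grasp_force: 58.6
```

```bash
python3 -c "
from h import *
to(.5246,-.2785,.1104,1.005);print(state()['tool_pos'],state()['contact_force'])
im,d=grab_frame('scene'); b,_=grab_frame('top')
p=proj('scene',[.5246,-.2785,.056])[0].astype(int);q=proj('top',[.5246,-.2785,.056])[0].astype(int)
f=lambda i,p:cv2.resize(i[p[1]-30:p[1]+30,p[0]-30:p[0]+30],(400,400),interpolation=cv2.INTER_CUBIC)
cv2.imwrite('pics/pre2.png',np.hstack([f(im,p),f(b,q)])[:,:,::-1])"
```

```text
t 7.675 shift [0.03, -0.02, 0.2] turn [0.01, 0.0, -0.0] q [-0.61  0.08  1.79  0.    1.28 -0.05]
[ 0.52449392 -0.27941009  0.11543086] [-0.398096   -0.62922367  0.32278735]
```

View pics/pre2.png

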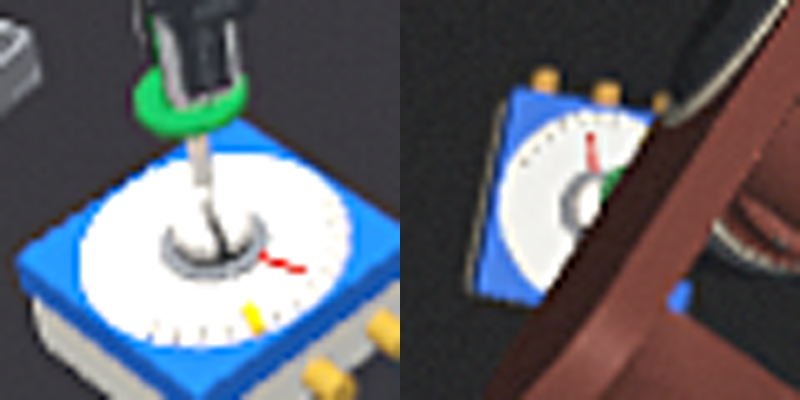

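The blade is above the head and in line with the slot (crop (205,190)→(222,245)). Red pointer tip is at (303,268) and the flag's inner end at (245,305), both in clear view. Lowering in small steps.

Request:
jog_arm(
  targets=[
    [[0.03, -0.02, 0.1], [0, 0, 0], 0],
    [[0.03, -0.02, 0.2], [0, 0, 0], 0],
    [[0.03, -0.02, 0.25], [0, 0, 0], 0],
    [[0.03, -0.02, 0.3], [0, 0, 0], 0],
    [[0.03, -0.02, 0.3], [0, 0, 0], 0],
    [[0.03, -0.02, 0.3], [0, 0, 0], 0],
  ],
)

```text
time: 8.52
tool_pos: [0.5242, -0.2783, 0.1075]
tool_rot: [0.0, 0.876, 0.482, 0.0]
contact_force: [0.0, 0.1, 2.4]
gripper_width: 0.207
grasp_force: 58.8
```

Request:
jog_arm(
  targets=[
    [[0, 0, 0.04], [0, 0, 0], 0],
    [[0, 0, 0.04], [0, 0, 0], 0],
    [[0, 0, 0.04], [0, 0, 0], 0],
  ],
)

```text
time: 8.9
tool_pos: [0.5242, -0.2783, 0.1064]
tool_rot: [0.0, 0.876, 0.482, 0.0]
contact_force: [-1.3, -0.4, 3.7]
gripper_width: 0.203
grasp_force: 58.9
```

```bash
python3 -c "
from h import *
import plant
F=[]
for i in range(4):
    grab_frame('top'); s=state(); F.append(s['contact_force'])
print(np.mean(F,0),s['tool_pos'],s['ft_torque'])"
```

```text
[-0.71621196  0.24451873  4.02122061] [ 0.52418962 -0.2783062   0.10635645] [-0.04265599  0.04936687 -0.01081758]
```

Force at this height suggests the blade is still on the rim. I'll press lightly and rock it ±10°.

Request:
jog_arm(
  targets=[
    [[0, 0, -0.03], [0, 0, 0.4], 0],
    [[0, 0, -0.03], [0, 0, 0.8], 0],
    [[0, 0, -0.03], [0, 0, 1.2], 0],
    [[0, 0, -0.03], [0, 0, 1.2], 0],
    [[0, 0, -0.03], [0, 0, 1.2], 0],
  ],
)

```text
time: 9.72
tool_pos: [0.5241, -0.2783, 0.107]
tool_rot: [0.0, 0.913, 0.407, 0.0]
contact_force: [-0.4, -0.6, 4.4]
gripper_width: 0.209
grasp_force: 58.8
```

Request:
jog_arm(
  targets=[
    [[0, 0, 0], [0, 0, -0.4], 0],
    [[0, 0, 0], [0, 0, -0.8], 0],
    [[0, 0, 0], [0, 0, -1.2], 0],
    [[0, 0, 0], [0, 0, -1.6], 0],
    [[0, 0, 0], [0, 0, -2], 0],
    [[0, 0, 0], [0, 0, -2.4], 0],
    [[0, 0, 0], [0, 0, -2.4], 0],
    [[0, 0, 0], [0, 0, -2.4], 0],
  ],
)

```text
time: 10.72
tool_pos: [0.5235, -0.2776, 0.1058]
tool_rot: [-0.001, 0.833, 0.553, -0.0]
contact_force: [0.6, 0.3, -0.9]
gripper_width: 0.209
grasp_force: 58.6
```

```bash
python3 -c "
from h import *
F=[]
for i in range(4):
    im,_=grab_frame('scene'); s=state(); F.append(s['contact_force'])
print(np.mean(F,0),s['tool_pos'],s['ft_torque'])
p=proj('scene',[.5246,-.2785,.056])[0].astype(int)
cv2.imwrite('pics/seat.png',cv2.resize(im[p[1]-25:p[1]+25,p[0]-25:p[0]+25],(600,600),interpolation=cv2.INTER_CUBIC)[:,:,::-1])"
```

```text
[-0.1827992   0.16704477 -0.57520671] [ 0.52375153 -0.27785558  0.10635108] [ 0.08456865 -0.00304729  0.06225091]
```

View pics/seat.png

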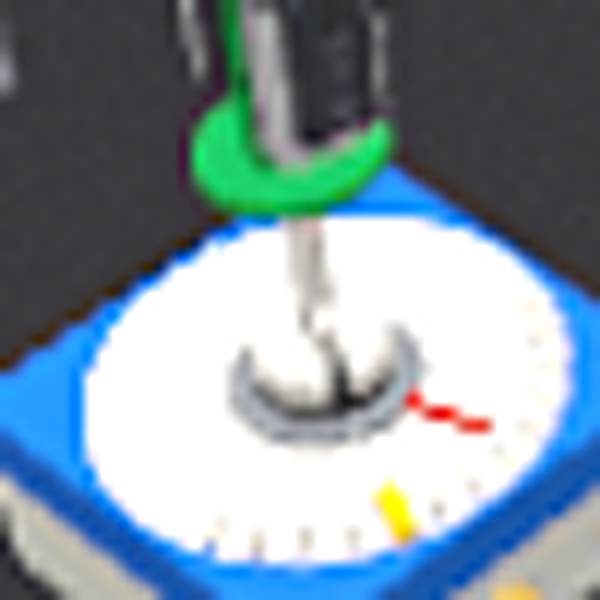

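Force fell to zero at the same height: the blade dropped into the slot. Now I bring it back to the slot's line and seat it fully.

Request:
jog_arm(
  targets=[
    [[0, 0, 0], [0, 0, 0.5], 0],
    [[0, 0, 0], [0, 0, 1], 0],
    [[0, 0, 0.04], [0, 0, 1.2], 0],
    [[0, 0, 0.08], [0, 0, 1.2], 0],
    [[0, 0, 0.12], [0, 0, 1.2], 0],
    [[0, 0, 0.12], [0, 0, 1.2], 0],
    [[0, 0, 0.12], [0, 0, 1.2], 0],
  ],
)

```text
time: 11.8
tool_pos: [0.5243, -0.2783, 0.1042]
tool_rot: [0.0, 0.876, 0.482, 0.0]
contact_force: [-0.2, 1.2, 1.6]
gripper_width: 0.207
grasp_force: 58.9
```

```bash
cat > f.py <<'E'
from h import *
F=[];T=[]
for i in range(3):
    im,_=grab_frame('scene'); s=state(); F.append(s['contact_force']);T.append(s['ft_torque'])
print(np.mean(F,0).round(2),np.mean(T,0).round(3),s['tool_pos'].round(4),"blade deg",np.degrees(2*np.arctan2(s['tool_rot'][2],s['tool_rot'][1])).round(1)-90,s['time'],s['gripper_width'])
h=cv2.cvtColor(im,cv2.COLOR_RGB2HSV); C=np.array([.5261,-.2797])  # scene-camera dial centre
g=cv2.resize(im,None,fx=8,fy=8,interpolation=cv2.INTER_CUBIC) if 0 else None
x0,y0=222,252; c=cv2.resize(im[y0:y0+60,x0:x0+66],None,fx=8,fy=8,interpolation=cv2.INTER_CUBIC); hh=cv2.cvtColor(c,cv2.COLOR_RGB2HSV)
for t,m in(("flag",cv2.inRange(hh,(22,110,120),(34,255,255))),("red",cv2.inRange(hh,(0,90,90),(8,255,255))|cv2.inRange(hh,(172,90,90),(180,255,255)))):
    ys,xs=np.nonzero(m); P=onz('scene',(np.c_[xs,ys]+.5)/8-.5+[x0,y0],.042)[:,:2]-C; r=np.hypot(*P.T); a=np.degrees(np.arctan2(P[:,1],P[:,0]))
    for lo,hi in((.014,.02),(.02,.026),(.026,.036),(.03,.040),(.036,.046)):
        k=(r>lo)&(r<hi)
        if k.sum()>20: print(t,lo,k.sum(),a[k].mean().round(1),end=" | ")
    print("rmin,max",r[r<.048].min().round(4),r[r<.048].max().round(4))
np.savez('pics/last.npz',im=im)
E
python3 f.py
```

```text
[0.33 0.2  1.96] [ 0.246 -0.084  0.067] [ 0.5242 -0.2783  0.1041] blade deg -32.4 11.95 0.20853954296486518
flag 0.026 229 -31.6 | flag 0.03 412 -31.7 | flag 0.036 340 -32.0 | rmin,max 0.0304 0.0441
red 0.014 187 5.1 | red 0.02 182 2.3 | red 0.026 253 2.8 | red 0.03 122 2.5 | rmin,max 0.0155 0.0338
```

Request:
jog_arm(
  targets=[
    [[0, 0, 0.04], [0, 0, 0], 0],
    [[0, 0, 0.04], [0, 0, 0.5], 0],
    [[0, 0, 0.04], [0, 0, 1.0], 0],
    [[0, 0, 0.04], [0, 0, 1.5], 0],
    [[0, 0, 0.04], [0, 0, 2.0], 0],
    [[0, 0, 0.04], [0, 0, 2.5], 0],
    [[0, 0, 0.04], [0, 0, 2.5], 0],
    [[0, 0, 0.04], [0, 0, 2.5], 0],
  ],
)

```text
time: 12.95
tool_pos: [0.5244, -0.2784, 0.1031]
tool_rot: [0.0, 0.947, 0.323, 0.0]
contact_force: [2.2, 0.5, 2.3]
gripper_width: 0.207
grasp_force: 58.9
```

```bash
python3 f.py
```

```text
[2.17 0.12 1.17] [ 0.014 -0.488  0.036] [ 0.5244 -0.2784  0.1031] blade deg -52.4 13.1 0.20858555709704352
flag 0.026 226 -31.6 | flag 0.03 409 -31.8 | flag 0.036 340 -32.0 | rmin,max 0.0305 0.0441
red 0.014 192 -16.4 | red 0.02 166 -19.0 | red 0.026 197 -19.0 | red 0.03 82 -18.8 | rmin,max 0.014 0.033
```

Request:
jog_arm(
  targets=[
    [[0, 0, 0], [0, 0, 0.4], 0],
    [[0, 0, 0], [0, 0, 0.8], 0],
    [[0, 0, 0], [0, 0, 1.2], 0],
    [[0, 0, 0], [0, 0, 1.4], 0],
    [[0, 0, 0], [0, 0, 1.4], 0],
    [[0, 0, 0], [0, 0, 1.4], 0],
  ],
)

```text
time: 13.85
tool_pos: [0.5243, -0.2784, 0.1031]
tool_rot: [0.0, 0.974, 0.228, 0.0]
contact_force: [3.5, -1.1, 0.8]
gripper_width: 0.21
grasp_force: 58.9
```

```bash
python3 f.py
```

```text
[ 3.17 -1.17  2.07] [-0.197 -0.759  0.034] [ 0.5243 -0.2784  0.1031] blade deg -63.6 14.0 0.20457620035969026
flag 0.026 271 -31.3 | flag 0.03 435 -31.6 | flag 0.036 340 -32.0 | rmin,max 0.0295 0.0441
red 0.014 173 -29.8 | red 0.02 148 -30.6 | red 0.026 60 -30.1 | rmin,max 0.0144 0.0281
```

Request:
jog_arm(
  targets=[
    [[0, 0, 0], [0, 0, 0.17], 0],
    [[0, 0, 0], [0, 0, 0.17], 0],
    [[0, 0, 0], [0, 0, 0.17], 0],
  ],
)

```text
time: 14.38
tool_pos: [0.5242, -0.2783, 0.103]
tool_rot: [0.0, 0.976, 0.217, 0.0]
contact_force: [4.0, -1.3, 1.9]
gripper_width: 0.21
grasp_force: 59.0
```

```bash
python3 f.py
python3 - <<'E'
from h import *
im=np.load('pics/last.npz')['im']; q=proj('scene',[.5265,-.280,.042])[0].astype(int)
cv2.imwrite('pics/ptr.png',cv2.resize(im[q[1]-22:q[1]+22,q[0]-28:q[0]+28],(784,588) if 0 else (756,594),interpolation=cv2.INTER_CUBIC)[:,:,::-1])
E
```

```text
[ 3.96 -1.41  2.4 ] [-0.315 -0.896  0.03 ] [ 0.5242 -0.2783  0.103 ] blade deg -65.0 14.525 0.21070339195141116
flag 0.026 283 -31.4 | flag 0.03 439 -31.6 | flag 0.036 339 -32.0 | rmin,max 0.0289 0.0441
red 0.014 186 -30.7 | red 0.02 178 -31.5 | red 0.026 68 -31.7 | rmin,max 0.0142 0.0282
```

View pics/ptr.png

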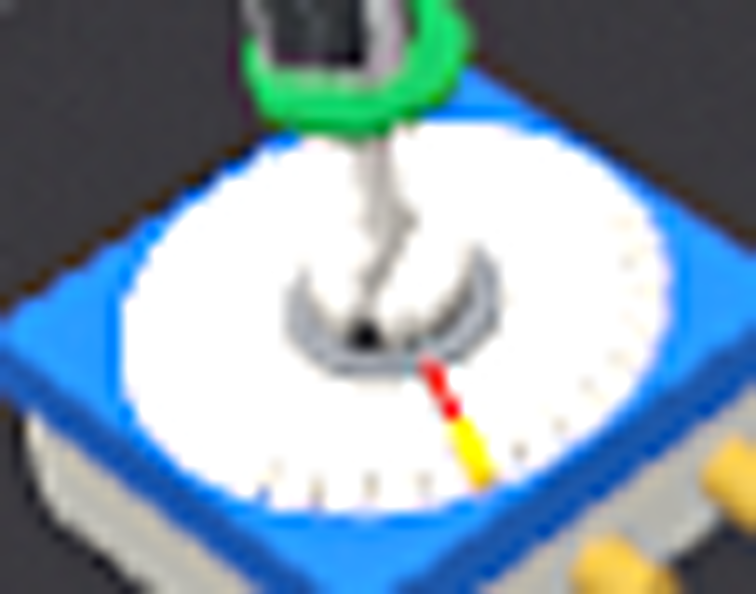

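The red pointer (428,365)→(458,415) and the yellow flag (458,420)→(487,485) form one line. I'll ease the torque within the slot play and lift out.

Request:
jog_arm(
  targets=[
    [[0, 0, 0], [0, 0, -0.3], 0],
    [[0, 0, 0], [0, 0, -0.3], 0],
    [[0, 0, -0.15], [0, 0, -0.3], 0],
    [[0, 0, -0.4], [0, 0, -0.3], 0],
    [[0, 0, -0.8], [0, 0, -0.3], 0],
    [[0, 0, -1.6], [0, 0, -0.3], 0],
    [[0, 0, -2.4], [0, 0, -0.3], 0],
    [[0, 0, -2.4], [0, 0, -0.3], 0],
  ],
)

```text
time: 15.52
tool_pos: [0.5254, -0.2793, 0.1666]
tool_rot: [0.002, 0.972, 0.237, 0.002]
contact_force: [0.2, -0.9, -0.1]
gripper_width: 0.21
grasp_force: 59.4
```

```bash
python3 f.py; python3 -c "
from h import *
to(.6230,-.0870,.165,1.77)"
```

```text
[-0.    0.33 -1.1 ] [-0.009 -0.008 -0.005] [ 0.5237 -0.278   0.1626] blade deg -62.6 15.675 0.20666397324866415
flag 0.026 284 -31.4 | flag 0.03 440 -31.7 | flag 0.036 340 -32.0 | rmin,max 0.0289 0.0441
red 0.014 186 -30.7 | red 0.02 179 -31.5 | red 0.026 68 -31.7 | rmin,max 0.0143 0.0282
t 15.675 shift [7.04, -4.95, -0.1] turn [-0.01, -0.0, -9.25] q [-0.61  0.03  1.75 -0.    1.36  0.48]
```

Request:
jog_arm(
  targets=[
    [[0.6, -0.4, -0.1], [0, 0, -1.2], 0],
    [[1.8, -1.2, -0.1], [0, 0, -2.4], 0],
    [[3, -2, -0.1], [0, 0, -3.6], 0],
    [[4.2, -3, -0.1], [0, 0, -4.8], 0],
    [[5.4, -3.8, -0.1], [0, 0, -6], 0],
    [[6.4, -4.5, -0.1], [0, 0, -7.2], 0],
    [[6.9, -4.8, -0.1], [0, 0, -8.4], 0],
    [[7.04, -4.95, -0.1], [0, 0, -9.25], 0],
  ],
)

```text
time: 16.68
tool_pos: [0.6229, -0.086, 0.1639]
tool_rot: [-0.001, 0.631, 0.776, -0.001]
contact_force: [-0.4, 0.7, 0.3]
gripper_width: 0.211
grasp_force: 59.4
```

Request:
jog_arm(
  targets=[
    [[0, 0, 0], [0, 0, 0], 0],
    [[0, 0, 0], [0, 0, 0], 0],
    [[0, 0, 0], [0, 0, 0], 0],
    [[0, 0, 0], [0, 0, 0], 0],
  ],
)

```text
time: 17.18
tool_pos: [0.6232, -0.0876, 0.1654]
tool_rot: [-0.0, 0.634, 0.774, 0.0]
contact_force: [0.7, -0.2, -1.2]
gripper_width: 0.211
grasp_force: 59.4
```

```bash
python3 -c "
from h import *
to(.6226,-.0867,.163,1.77);to(.6226,-.0867,.0634,1.77)
s=state(); im,_=grab_frame('scene'); np.savez('pics/lift2.npz',im=im)
o=np.load('pics/lift.npz')['im']
def mid(i):
    h=cv2.cvtColor(i,cv2.COLOR_RGB2HSV)
    g=cv2.inRange(h,(50,80,40),(85,255,255))[150:260,300:370]; ys,xs=np.nonzero(g); return xs.mean()+300,ys.mean()+150,len(xs)
print(mid(o),mid(im),proj('scene',s['tool_pos']))
r=np.hstack([cv2.resize(k[170:250,294:374],(400,400),interpolation=cv2.INTER_CUBIC) for k in(o,im)]); cv2.imwrite('pics/cmp.png',r[:,:,::-1])"
```

```text
t 17.175 shift [0.04, -0.02, 0.1] turn [-0.0, -0.0, -0.01] q [-0.26  0.11  1.66  0.    1.37 -0.46]
t 17.175 shift [0.04, -0.02, 4.08] turn [-0.0, -0.0, -0.01] q [-0.26  0.11  1.66  0.    1.37 -0.46]
(np.float64(334.3348017621145), np.float64(201.8590308370044), 227) (np.float64(334.1957446808511), np.float64(201.16170212765957), 235) [[334.34495055 202.60477799]]
```

View pics/cmp.png

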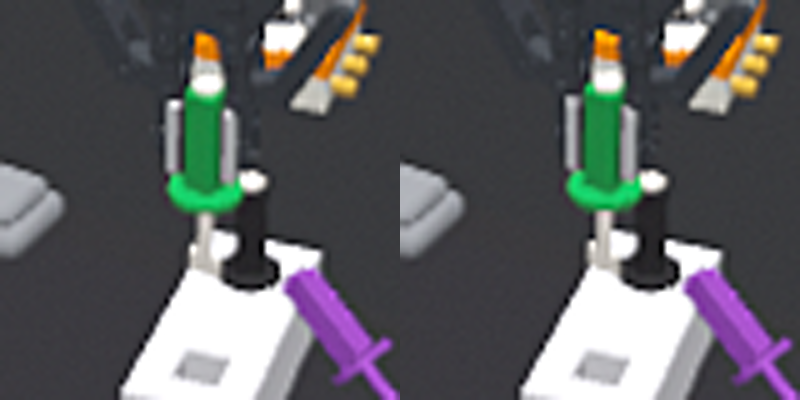

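The grip is unchanged since the first lift, and the empty hole shows at crop (203,370), under the blade. Lowering.

Request:
jog_arm(
  targets=[
    [[0.04, -0.02, 0.5], [0, 0, 0], 0],
    [[0.04, -0.02, 1.2], [0, 0, 0], 0],
    [[0.04, -0.02, 1.9], [0, 0, 0], 0],
    [[0.04, -0.02, 2.6], [0, 0, 0], 0],
    [[0.04, -0.02, 3.3], [0, 0, 0], 0],
    [[0.04, -0.02, 3.8], [0, 0, 0], 0],
    [[0.04, -0.02, 4], [0, 0, 0], 0],
    [[0.04, -0.02, 4], [0, 0, 0], 0],
  ],
)

```text
time: 18.23
tool_pos: [0.6226, -0.0864, 0.0652]
tool_rot: [-0.0, 0.633, 0.774, -0.0]
contact_force: [0.6, 0.6, -0.7]
gripper_width: 0.206
grasp_force: 59.4
```

Request:
jog_arm(
  targets=[
    [[0, 0, 0.02], [0, 0, 0], 0],
    [[0, 0, 0.04], [0, 0, 0], 0],
    [[0, 0, 0.04], [0, 0, 0], 0],
  ],
)

```text
time: 18.6
tool_pos: [0.6228, -0.0865, 0.0648]
tool_rot: [0.0, 0.633, 0.774, 0.0]
contact_force: [-0.7, 0.1, -0.7]
gripper_width: 0.205
grasp_force: 59.4
```

Request:
jog_arm(
  targets=[
    [[0, 0, 0.04], [0, 0, 0], 0],
    [[0, 0, 0.08], [0, 0, 0], 0],
    [[0, 0, 0.08], [0, 0, 0], 0],
    [[0, 0, 0.08], [0, 0, 0], 0],
  ],
)

```text
time: 19.1
tool_pos: [0.6226, -0.0864, 0.0624]
tool_rot: [0.0, 0.633, 0.774, 0.0]
contact_force: [-0.2, 0.8, -0.1]
gripper_width: 0.211
grasp_force: 59.6
```

Request:
jog_arm(
  targets=[
    [[0, 0, 0.03], [0, 0, 0], 0],
    [[0, 0, 0.03], [0, 0, 0], 0],
    [[0, 0, 0.03], [0, 0, 30], 30],
  ],
)

```text
time: 19.48
tool_pos: [0.6228, -0.0864, 0.0616]
tool_rot: [0.0, 0.556, 0.831, 0.0]
contact_force: [-0.4, 0.5, 0.3]
gripper_width: 0.3
grasp_force: 0.0
```

I mistyped the last row: a 30 landed in the turn field, so the gripper turned about 11° as it opened. I'll open it, turn back, square the handle with a short re-grip, and release.

Request:
jog_arm(
  targets=[
    [[0, 0, 0], [0, 0, 0], 60],
    [[0, 0, 0], [0, 0, 0.7], 60],
    [[0, 0, 0], [0, 0, 1.34], 60],
    [[0, 0, 0], [0, 0, 1.34], 60],
    [[0, 0, 0], [0, 0, 1.34], 60],
  ],
)

```text
time: 20.1
tool_pos: [0.6225, -0.0864, 0.0615]
tool_rot: [-0.0, 0.633, 0.774, -0.0]
contact_force: [0.5, -0.6, -0.3]
gripper_width: 0.603
grasp_force: 0.0
```

Request:
jog_arm(
  targets=[
    [[0, 0, -0.03], [0, 0, 0], 30],
    [[0, 0, -0.03], [0, 0, 0], 0],
    [[0, 0, -0.03], [0, 0, 0], 0],
    [[0, 0, -0.03], [0, 0, 0], 0],
    [[0, 0, -0.03], [0, 0, 0], 0],
    [[0, 0, -0.03], [0, 0, 0], 0],
  ],
)

```text
time: 20.85
tool_pos: [0.6228, -0.0865, 0.0627]
tool_rot: [0.0, 0.633, 0.774, 0.0]
contact_force: [-0.0, 0.0, 2.2]
gripper_width: 0.206
grasp_force: 58.6
```

Squared again (width 0.206, as in the first grasp). Releasing and lifting away.

Request:
jog_arm(
  targets=[
    [[0, 0, 0], [0, 0, 0], 30],
    [[0, 0, 0], [0, 0, 0], 60],
    [[0, 0, 0], [0, 0, 0], 60],
    [[0, 0, -0.5], [0, 0, 0], 60],
    [[0, 0, -1.5], [0, 0, 0], 60],
    [[0, 0, -3], [0, 0, 0], 60],
    [[0, 0, -5], [0, 0, 0], 60],
    [[0, 0, -6], [0, 0, 0], 60],
  ],
)

```text
time: 21.85
tool_pos: [0.624, -0.0867, 0.2175]
tool_rot: [0.003, 0.633, 0.774, 0.001]
contact_force: [0.6, 0.3, -0.1]
gripper_width: 0.605
grasp_force: 0.0
```

Request:
jog_arm(
  targets=[
    [[0, 0, 0], [0, 0, 0], 60],
    [[0, 0, 0], [0, 0, 0], 60],
    [[0, 0, 0], [0, 0, 0], 60],
    [[0, 0, 0], [0, 0, 0], 60],
  ],
)

```text
time: 22.35
tool_pos: [0.6219, -0.0862, 0.2106]
tool_rot: [-0.001, 0.633, 0.774, -0.001]
contact_force: [0.2, 0.1, 0.2]
gripper_width: 0.596
grasp_force: 0.0
```

```bash
python3 f.py; python3 -c "
from h import *
im=np.load('pics/last.npz')['im']; o=np.load('pics/scene0.npz')['im']
for i in(o,im):
    g=cv2.inRange(cv2.cvtColor(i,cv2.COLOR_RGB2HSV),(50,80,40),(85,255,255))[150:260,300:370]; ys,xs=np.nonzero(g); print(len(xs),xs.mean()+300,ys.mean()+150,xs.min()+300,xs.max()+300,ys.min()+150,ys.max()+150)
cv2.imwrite('pics/end.png',cv2.resize(im[150:330,200:420],(733,600),interpolation=cv2.INTER_CUBIC)[:,:,::-1])"
```

```text
[0.16 0.21 0.61] [-0.006 -0.006  0.008] [ 0.6224 -0.0863  0.2117] blade deg 11.400000000000006 22.5 0.5987981861012314
flag 0.026 279 -31.4 | flag 0.03 435 -31.6 | flag 0.036 340 -32.0 | rmin,max 0.0289 0.0441
red 0.014 185 -30.7 | red 0.02 178 -31.5 | red 0.026 67 -31.7 | rmin,max 0.0143 0.0282
207 334.32367149758454 236.05314009661836 328 340 223 246
207 334.54589371980677 236.1159420289855 328 369 223 246
```

View pics/end.png

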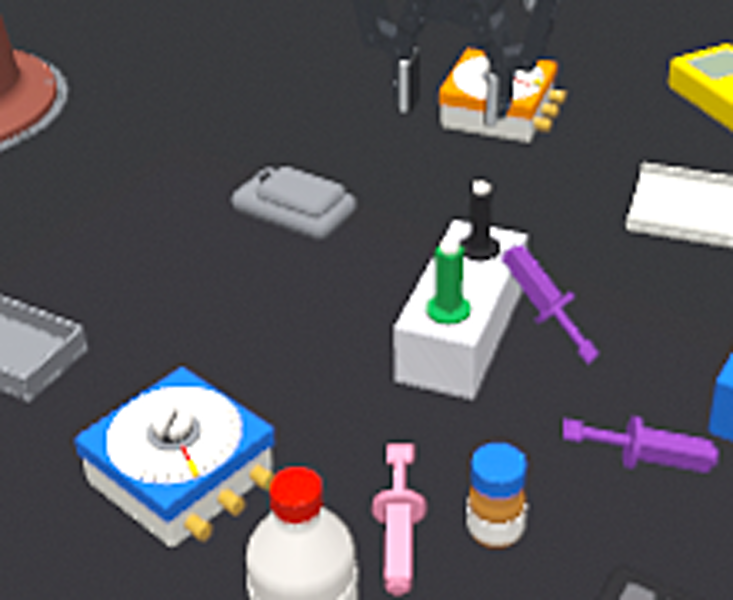

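The tool is home and upright at end.png (449,290), with the same pixels as at the start. The pointer stands at the flag, (185,455)→(195,470), and the robot is clear. Handing in.

```bash
python3 -c "
from plant import *
print(job_done())"
```

```text
the job is handed in; nothing more can be done
None
```

The job is handed in: the blue box's pointer stands at the yellow flag and the green tool is back upright in its own hole; the highest box force read was about 4.4 N downward, and the pink and purple look-alikes toppled without my touching them.

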